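# Swing the bench magnifier up out of the way

## Robot

A 6-joint arm with a two-finger parallel gripper is mounted at the origin on the work surface. World frame = base frame: x ahead of the robot, y to its left, z up, the work surface at z = 0. Lengths are in mm, angles in rad, forces in N, time in s.
With the tool pointing down it reaches from about 350 to 725 mm from the base axis. Payload 4.3 kg.
Tool frame: the origin (TCP) lies on the centre line of the jaws, within the pads' length; the fingertips stand 17 mm ahead of it and the grasp point (between the pads) lies 2 mm behind it; z points along the fingers, y is the line along which they close (so a half turn about z gives the same grasp; the last joint's range is limited). The gripper opens to 85 mm and grips with 20 to 120 N. Pads are 22 mm wide; open, the fingers measure 114 mm over their backs; the gripper's body (76 mm by 85 mm) begins 54 mm behind the grasp point. The pads swing forward as they close: fully open they stand 13 mm farther back than shut.
Start: joints at [-1.221, 0.377, 0.081, 1.274, 0, 1.46], TCP at [255.183, -515.312, 248.329] pointing down, gripper open.
Joint ranges: [-2.72, 2.72], [-0.84, 1.66], [-1.02, 1.22], [-1.77, 2.12], [-1.37, 1.28], [-3.14, 3.14]. Speed limits (rad/s): [2.57, 2.57, 3.14, 3.14, 3.14, 3.14].

## Interface

Orientations are given as a 3x3 rotation matrix whose columns are the frame's x, y, z axes.
In Python, from rig import * gives the robot as it stands.
- The arm moves only by the tool jog_arm, never from a script. Its argument "moves" is one flat list of numbers, 7 for each row, row after row: the turn, a rotation vector about the tool's x, y, z in rad, then the shift along the tool's x, y, z in mm, then the opening, from 0 (shut) to 1 (fully open). A call has 1 to 20 rows; each row is the pose to reach, as a shift and turn from the pose commanded when the call began, along the tool's axes at that moment; what a row does not reach only later rows make up. A row lasts 1/10 s, in which the tool goes at most 50 mm and 8.59 degrees, less where a joint would pass 70% of its speed; a pose out of reach is approached as far as the arm can. A call with a gripper value outside its range is refused whole. The fingers move at their own pace and stop on an object; the grip force is fixed at half the most. Time passes only in rows, so rows that repeat a pose let the fingers close. It gives the time, the measured TCP pose, the force, the opening and the grip force at its end, in the units of the state.
- observe(): the state, without advancing time (a new reading comes with each control period).
- get_image(name): name is "side" or "top" or "wrist"; returns the picture (480x640x3 uint8, red, green, blue); there is no depth.
- camera_model(name): a dict with "K" (3x3 intrinsics, pixels), "k1" (the pictures are not rectified: a ray, as slopes to the right and down, at radius r is drawn at 1 + k1 r^2 times it, then the intrinsics apply), "R" (3x3) and "t" (3): a world point X has camera coordinates R X + t; the wrist camera has in their place "hand_eye" (4x4, takes a point from camera to tool coordinates, whose origin is the TCP and whose axes are the flange's). Camera axes: x right, y down, z forward; pixel columns grow to the right and rows downward; lengths in mm; the calibration is good to about 2 mm. A picture is of the moment at which its call begins: read the wrist's pose just before it. camera_model takes no time and is no camera call.
- close_job(): hands the job in; it is judged then, once.
Trained networks look in the newest picture that a camera, given by its name, has taken for a name from the list of things; names that differ only in an ending like _2 or _b are one class to them, and where a whole thing is asked for, a point or a joint stands for the part that bears it (a point fixed in the world has none). Each returns a list of dicts, best first, with "score" (0 to 1); they miss things now and then, are a little off and sometimes report something else, mostly with a low value. They report only what shows in the picture. A call takes as long as a camera call.
- find_in(camera, name): "location" ([column, row] in pixels, amid what is visible of it).
- masks_of(camera, name): "region" (480x640 bool, what is visible of it) and "location" ([column, row] in pixels, amid what is visible of it).
The state is a dict: "time_s": time; "qpos": joint angles; "joint_velocities": joint speeds; "joint_efforts": joint torques, N m; "ee_pos": TCP position; "orientation": TCP orientation; "wrist_force": force on the tool from outside, world axes, zero at the start; "ft_torque": the same for the moment, N m; "width": finger opening in mm; "gripper_force": force on a finger pad.
Only numpy, scipy, OpenCV 4.12 (cv2) and the standard library are available. Lean on these libraries where they do the work, as an engineer would, in place of code of your own. Each camera call takes 0.05 s, during which the arm holds its last target. There are 200 camera calls.

## Task

Two counterweighted arms are lowered over the goldsmith's bench, one with a round magnifier and one with a rectangular shield. With the fingertips, gently push the round magnifier's arm up past its balance point so that it stays raised by itself, then let go of it and move clear. Only push it, do not grip it or fling it up; leave the rectangular shield lowered and everything else on the bench where it stands.

Things in the scene. Friction and masses are not known exactly. Their poses are not given: they have to be found in the camera images.
- lens_arm (a joint): Angle (rad) of the counterweighted arm with the round magnifier (glass in a 100 mm ring). 0 = lowered on its stop: the arm rises from the hinge at 0.50 rad (29 deg) above level. It grows as the arm swings up; upper stop at 0.9 (80 deg above level). Balance point at about 0.39: below it the arm falls back, beyond it it falls up by itself (damped, about 1 s) and rests on the upper stop.
- lens_arm_stand: Stand of the round magnifier, screwed down: foot 110 x 90 x 14, two cheeks 137 high. Origin at their foot on the bench; the level hinge, parallel to the stand's y, is 120 above it. The arm points to the stand's -x (roughly to the robot) and swings up and over towards its +x. A brass weight, 38 across, 32 long, stands on the arm over the hinge, reaching 70 from it.
- lens_arm_handle (a point): Middle of the cross-handle at the free end of the round magnifier's arm: steel bar 12 thick, 112 long, parallel to the hinge and 185 from it. Lowered: 209 above the bench, 162 before the hinge (stand's -x); raised: 302 and 31. Free space before, under (80) and above. A finger tilted under its front, moving on the arc, lifts it with 1 to 3 N; a level push may jam.
- shield_arm (a joint): Angle (rad) of the counterweighted arm with the rectangular shield (90 x 100). 0 = lowered on its stop: the arm rises from the hinge at 0.50 rad (29 deg) above level. It grows as the arm swings up; upper stop at 0.9 (80 deg above level). Balance point at about 0.39: below it the arm falls back, beyond it it falls up by itself (damped, about 1 s) and rests on the upper stop. Stays lowered.
- shield_arm_stand: Stand of the rectangular shield, screwed down: foot 110 x 90 x 14, two cheeks 137 high. Origin at their foot on the bench; the level hinge, parallel to the stand's y, is 120 above it. The arm points to the stand's -x (roughly to the robot) and swings up and over towards its +x. A brass weight, 38 across, 32 long, stands on the arm over the hinge, reaching 70 from it.
- shield_arm_handle (a point): Middle of the cross-handle at the free end of the rectangular shield's arm: steel bar 12 thick, 112 long, parallel to the hinge and 185 from it. Lowered: 209 above the bench, 162 before the hinge (stand's -x); raised: 302 and 31. Free space before, under (80) and above. A finger tilted under its front, moving on the arc, lifts it with 1 to 3 N; a level push may jam.
- bench_block: Plain square steel bench block lying flat, 65 x 65 x 22; origin at the centre of its underside. It stands on the bench, loose, and must stay where it is.
- tool_pot: Turned wooden pot, 70 across and 75 high, with thin tools standing in it up to 165 high; origin at the centre of its underside. It stands on the bench, loose, and must stay where it is.
- hammer: Small hammer lying flat, 200 long; origin under its middle. It stands on the bench, loose, and must stay where it is.
- jar: Small amber glass jar with a steel lid, 48 across and 55 high; origin at the centre of its underside. It stands on the bench, loose, and must stay where it is.
- ring_box: Closed dark wooden ring box, 55 x 55 x 38 high; origin at the centre of its underside. It stands on the bench, loose, and must stay where it is.
- mandrel_foot: Upright tapered steel ring mandrel on a round foot, 70 across and 120 high; origin at the centre of its underside. It stands on the bench, loose, and must stay where it is.
- bangle: Copper bangle lying flat, 68 across, 8 thick; origin at its centre, on the bench. It stands on the bench, loose, and must stay where it is.

How it is judged:
By the outcome, as a careful person would: the job done as asked, in the order asked, and still so for the second after the job is handed in, with the robot touching nothing.
It also fails if it takes over 35 s, if anything falls off the work surface, if the arm or the gripper's body presses on something with over 40 N, if the wrist force passes 120 N, or if a joint passes its speed limit or range.

## Working session

There is one attempt and no reset: what is moved stays moved. The work goes in short steps, Python scripts to look and compute and a tool call to move; the robot and the scene stay as the last step left them, time stands still between calls to the robot, and variables do not carry over. Pictures are saved under pics/ and viewed, at most 10 in all, crops included, and the job is handed in when it is done.

Besides the shell and the picture viewer there is one more tool, called after "Emit:" by a JSON object that holds its "method" and its "body". jog_arm: Moves the arm, as the interface text tells. Its arguments: {"type":"object","properties":{"moves":{"type":"array","items":{"type":"number"}}},"required":["moves"]}

```bash
mkdir -p pics; cat > h.py <<'E'
from rig import *
import numpy as np, cv2
def ray(cam,uv):
    m=camera_model(cam);K=np.array(m["K"]);k=m["k1"]
    d=np.array([(uv[0]-K[0,2])/K[0,0],(uv[1]-K[1,2])/K[1,1]]);s=d.copy()
    for _ in range(20): s=d/(1+k*(s@s))
    R=np.array(m["R"]);t=np.array(m["t"])
    return -R.T@t, R.T@np.array([s[0],s[1],1])
def atz(cam,uv,z):
    o,d=ray(cam,uv);return o+d*(z-o[2])/d[2]
def proj(cam,X):
    m=camera_model(cam);K=np.array(m["K"]);c=np.array(m["R"])@np.array(X,float)+np.array(m["t"])
    s=c[:2]/c[2];s=s*(1+m["k1"]*(s@s));return [K[0,0]*s[0]+K[0,2],K[1,1]*s[1]+K[1,2]]
E
python3 - <<'E'
from h import *
for c in("top","side"):
    im=get_image(c);cv2.imwrite(f"pics/{c}.png",im[:,:,::-1])
    for n in("lens_arm_handle","shield_arm_handle","lens_arm_stand","shield_arm_stand","lens_arm","tool_pot","mandrel_foot","jar","hammer","ring_box","bench_block","bangle"):
        r=find_in(c,n)
        print(c,n,[(np.round(q["location"]).tolist(),round(q["score"],2),atz(c,q["location"],209 if "handle" in n else 30).round().tolist()) for q in r[:3]])
    print(ray(c,(320,240)))
print(observe())
E
```

```text
top lens_arm_handle [([253.0, 243.0], 0.9, [570.0, 173.0, 209.0])]
top shield_arm_handle [([379.0, 235.0], 0.97, [597.0, -159.0, 209.0])]
top lens_arm_stand [([256.0, 226.0], 0.89, [630.0, 189.0, 30.0])]
top shield_arm_stand [([376.0, 223.0], 0.73, [645.0, -168.0, 30.0])]
top lens_arm [([255.0, 243.0], 0.82, [582.0, 191.0, 30.0]), ([322.0, 200.0], 0.35, [711.0, -5.0, 30.0])]
top tool_pot [([323.0, 201.0], 0.6, [709.0, -9.0, 30.0])]
top mandrel_foot [([176.0, 226.0], 0.69, [627.0, 423.0, 30.0])]
top jar [([452.0, 247.0], 0.74, [579.0, -393.0, 30.0])]
top hammer [([315.0, 275.0], 0.84, [487.0, 12.0, 30.0])]
top ring_box []
top bench_block [([265.0, 263.0], 0.42, [521.0, 158.0, 30.0])]
top bangle [([312.0, 273.0], 0.7, [494.0, 19.0, 30.0]), ([176.0, 254.0], 0.5, [545.0, 421.0, 30.0]), ([178.0, 226.0], 0.41, [627.0, 417.0, 30.0])]
(array([ 494.96822633,   -6.27010507, 1568.98320862]), array([ 0.0632116 ,  0.00234583, -0.99802884]))
side lens_arm_handle [([266.0, 271.0], 0.81, [542.0, 204.0, 209.0])]
side shield_arm_handle [([284.0, 345.0], 0.72, [374.0, 311.0, 209.0]), ([355.0, 198.0], 0
[... 971 characters left out ...]
.46048974e+00]), 'joint_velocities': array([-0.00120183,  0.00017209,  0.00073836,  0.00131782, -0.0008113 ,
       -0.00095212]), 'joint_efforts': array([ 7.38255603e-04, -4.63519800e+01,  2.70155329e+01,  3.50174141e-04,
       -5.04121442e-05,  1.88503677e-06]), 'ee_pos': array([ 255.16390581, -515.33490279,  248.3212635 ]), 'orientation': array([[ 8.96153652e-01,  4.43743880e-01,  2.30170079e-05],
       [ 4.43743879e-01, -8.96153642e-01, -1.39737530e-04],
       [-4.13808985e-05,  1.35439955e-04, -9.99999990e-01]]), 'wrist_force': array([-0.70442705, -0.29035609,  0.46006396]), 'ft_torque': array([-0.02539236, -0.00843675, -0.00931922]), 'gripper_force': 0.0, 'width': 85.26202122392769}
```

View pics/top.png

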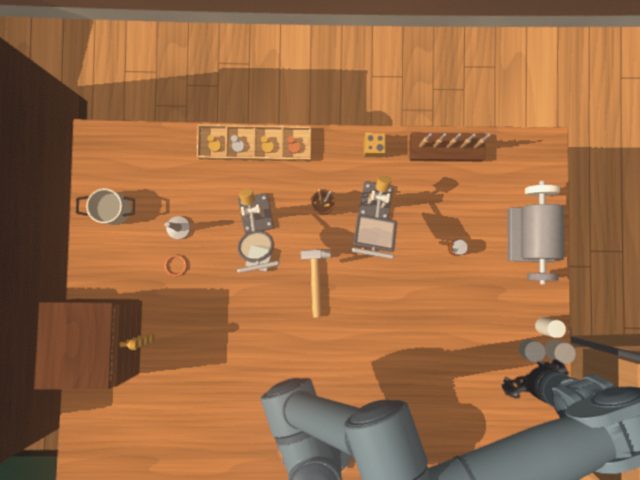

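View pics/side.png

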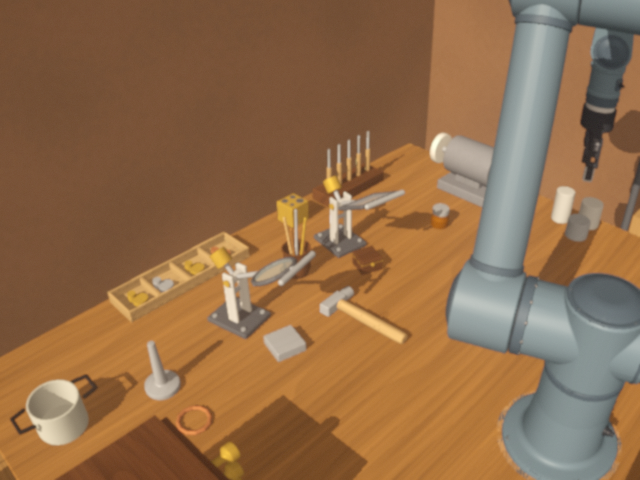

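The top view shows the round lens's cross-handle at about (257,267) and the rectangular one's at about (373,253). The robot comes from the lower right. I'll zoom in on the lens handle.

```bash
python3 - <<'E'
import cv2,numpy as np
a=cv2.imread("pics/top.png")[180:290,220:320];b=cv2.imread("pics/side.png")[230:340,200:340]
a=cv2.resize(a,None,fx=4,fy=4,interpolation=3);b=cv2.resize(b[:, :100],None,fx=4,fy=4,interpolation=3)
b2=cv2.resize(cv2.imread("pics/side.png")[230:340,225:325],None,fx=4,fy=4,interpolation=3)
cv2.imwrite("pics/crop.png",np.hstack([a,b2]))
E
```

```text
(no output)
```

View pics/crop.png

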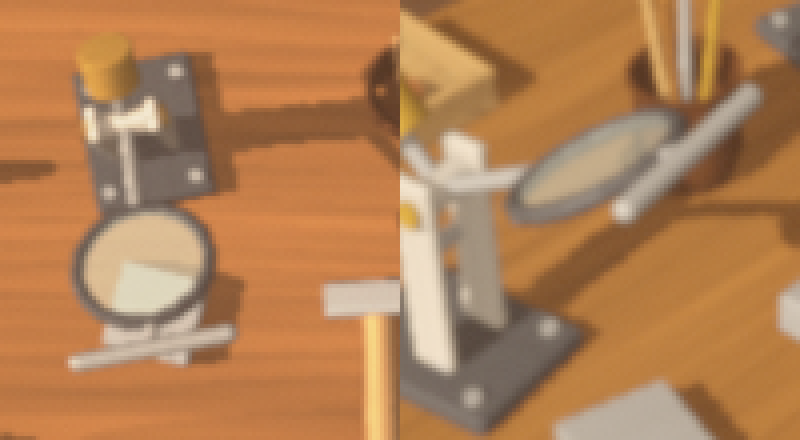

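The crop shows the handle bar clearly. In full-image pixels its ends are at top (238,270.5) and (278,263), and side (280.5,282.5) and (312.5,254). The bench block lies under the lens.

```bash
python3 - <<'E'
from h import *
T=[(238.3,270.5),(277.7,263)];S=[(280.5,282.5),(312.5,253.8)]
E=[]
for t in T: print("top z209",atz("top",t,209).round(1))
for t,s in zip(T,S):
    o1,d1=ray("top",t);o2,d2=ray("side",s)
    k=np.linalg.lstsq(np.c_[d1,-d2],o2-o1,rcond=None)[0]
    p,q=o1+k[0]*d1,o2+k[1]*d2;E.append((p+q)/2);print(E[-1].round(1),np.linalg.norm(p-q).round(1))
d=E[0]-E[1];print(np.linalg.norm(d),d, (E[0]+E[1])/2, "yaw",np.degrees(np.arctan2(-d[0],d[1])))
yaw=np.arctan2(-d[0],d[1]);c=(E[0]+E[1])/2
h=c+162*np.array([np.cos(yaw),np.sin(yaw),0]);h[2]=0;print("stand",h)
# foot corners check
R=np.array([[np.cos(yaw),-np.sin(yaw)],[np.sin(yaw),np.cos(yaw)]])
for sx in(-55,55):
  for sy in(-45,45):
    u=proj("top",[*(h[:2]+R@[sx,sy]),14]);print((np.array(u)-[220,180])*4)
E
```

```text
top z209 [498. 209. 209.]
top z209 [519.1 106.7 209. ]
[497.9 209.  208.5] 0.3
[519.4 107.  207.5] 0.7
104.17250382226065 [-21.4930818  101.92587079   1.03675001] [508.65415527 158.00171173 208.0104974 ] yaw 11.907498364840698
stand [667.16823774 191.42753498   0.        ]
[215.87517337 198.3602017 ]
[ 97.75229639 221.21280326]
[188.55378657  55.40187542]
[70.7862041 77.9803156]
```

```bash
cat >> h.py <<'E'
from scipy.spatial.transform import Rotation as Ro
psi=np.radians(10.5); f=np.array([np.cos(psi),np.sin(psi),0]); up=np.array([0,0,1.]); yv=np.array([-np.sin(psi),np.cos(psi),0])
bar0=np.array([508.5,158,208.5]); hinge=bar0+162*f-89*up
def pose(th,dz,dx,extra=12,dy=0):
    "tool pose at arm angle th: bar lies dz ahead of the TCP, dx on its -x side"
    A=.5+th; b=hinge-185*np.cos(A)*f+185*np.sin(A)*up; a=A+np.radians(extra)
    z=np.cos(a)*f-np.sin(a)*up; x=np.cross(yv,z)
    return b-dz*z+dx*x+dy*yv, np.c_[x,yv,z]
def row(p,R,st):
    R0=st["orientation"];return np.r_[Ro.from_matrix(R0.T@R).as_rotvec(),R0.T@(p-st["ee_pos"])].round(3)
E
python3 - <<'E'
from h import *
s=observe();p,R=pose(0,70,45)
Rd=np.c_[-f,yv,-up]
print(p,p-70*f)
for q in([300,-350,330],[390,-60,330],[400,110,300]): print(row(np.array(q,float),Rd,s))
print(row(p-40*f,R,s))
E
```

```text
[427.10905068 142.91507919 219.64960803] [358.28120716 130.1585924  219.64960803]
[  -0.       0.      -2.865  113.543 -128.259  -81.701]
[  -0.       0.      -2.865  322.883 -348.206  -81.739]
[  -0.       0.      -2.865  407.282 -496.119  -51.763]
[-1.20500e+00 -1.67000e-01 -2.62200e+00  4.07704e+02 -5.24517e+02
  2.85840e+01]
```

Emit:
{"method": "jog_arm", "body": {"moves": [0,0,-0.14,28,-32,-20,0,0,0,-0.28,56,-64,-40,0,0,0,-0.42,85,-96,-61,0,0,0,-0.56,113,-128,-82,0,0,0,-0.7,139,-155,-82,0,0,0,-0.84,165,-183,-82,0,0,0,-0.98,191,-210,-82,0,0,0,-1.12,218,-238,-82,0,0,0,-1.26,244,-265,-82,0,0,0,-1.4,270,-293,-82,0,0,0,-1.54,297,-320,-82,0,0,0,-1.68,323,-348,-82,0,0,0,-1.82,337,-373,-77,0,0,0,-1.96,351,-397,-72,0,0,0,-2.1,365,-422,-67,0,0,0,-2.24,379,-447,-62,0,0,0,-2.38,393,-472,-57,0,0,0,-2.52,407,-496,-52,0,0,0,-2.66,407,-496,-52,0,0,0,-2.8,407,-496,-52,0]}}

```text
time_s: 3.3
ee_pos: [399.5, 110.7, 300.1]
orientation: [[-0.992, -0.126, -0.0], [-0.126, 0.992, -0.0], [0.0, -0.0, -1.0]]
wrist_force: [0.8, -0.7, -0.5]
width: 0.1
gripper_force: 0.0
```

```bash
python3 - <<'E'
from h import *
s=observe();print(s["time_s"],s["ee_pos"],s["qpos"],s["width"],s["orientation"].round(2))
p,R=pose(0,70,45); print(row(p-30*f,R,s),row(p,R,s))
E
```

```text
3.3 [399.54433879 110.67299981 300.11917034] [ 1.17051202e-01  4.07578445e-02 -2.11343285e-01  1.31900825e+00
 -1.52281141e-04 -9.14158802e-03] 0.09933235592193486 [[-0.99 -0.13 -0.  ]
 [-0.13  0.99 -0.  ]
 [ 0.   -0.   -1.  ]]
[-2.5000e-02 -8.6100e-01 -5.3000e-02 -1.4780e+00  2.6817e+01  8.0465e+01] [-2.5000e-02 -8.6100e-01 -5.3000e-02 -3.1429e+01  2.8528e+01  8.0455e+01]
```

Emit:
{"method": "jog_arm", "body": {"moves": [-0.004,-0.144,-0.009,0,4,13,0,-0.008,-0.287,-0.018,0,9,27,0,-0.012,-0.43,-0.026,-1,13,40,0,-0.017,-0.574,-0.035,-1,18,54,0,-0.021,-0.717,-0.044,-1,22,67,0,-0.025,-0.861,-0.053,-2,27,80,0,-0.025,-0.861,-0.053,-31,28,80,0,-0.025,-0.861,-0.053,-31,28,80,0]}}

```text
time_s: 4.1
ee_pos: [448.1, 151.7, 261.5]
orientation: [[-0.677, -0.17, 0.716], [-0.119, 0.985, 0.122], [-0.727, -0.003, -0.687]]
wrist_force: [-0.3, 0.2, -0.4]
width: 0.2
gripper_force: 0.0
```

```bash
python3 - <<'E'
from h import *
s=observe();print(s["time_s"],s["ee_pos"],s["qpos"],s["wrist_force"])
im=get_image("wrist");cv2.imwrite("pics/w1.png",im[:,:,::-1])
print([(r["location"],r["score"]) for r in find_in("wrist","lens_arm_handle")])
cv2.imwrite("pics/s1.png",cv2.resize(get_image("side")[200:350,200:400,::-1],None,fx=4,fy=4))
for dz,dx in((70,45),(8,30),(8,17)):
    p,R=pose(0,dz,dx);print(row(p,R,s))
# predicted bar ends in wrist image
H=np.array(camera_model("wrist")["hand_eye"]);m=camera_model("wrist");K=np.array(m["K"])
for e in(-56,56):
    t=s["orientation"].T@(bar0+e*yv-s["ee_pos"]);c=(np.linalg.inv(H)@np.r_[t,1])[:3];q=c[:2]/c[2];q=q*(1+m["k1"]*(q@q));print(K[:2,:2]@q+K[:2,2])
E
```

```text
4.1 [448.12452152 151.66673701 261.47299774] [ 0.21201641 -0.41593456 -1.01712866  0.15664517 -0.03176853  0.02567491] [-0.34071401  0.19907789 -0.3636665 ]
[([316.5, 260.8], 0.78)]
[-1.1000e-02 -4.8000e-02 -6.0000e-03  4.5654e+01 -4.9080e+00  1.2613e+01]
[-1.1000e-02 -4.8000e-02 -6.0000e-03  2.7702e+01 -4.1360e+00  7.3818e+01]
[-1.1000e-02 -4.8000e-02 -6.0000e-03  1.4717e+01 -4.0660e+00  7.3195e+01]
[229.58561025 262.0135339 ]
[399.11734635 261.67419182]
```

View pics/w1.png

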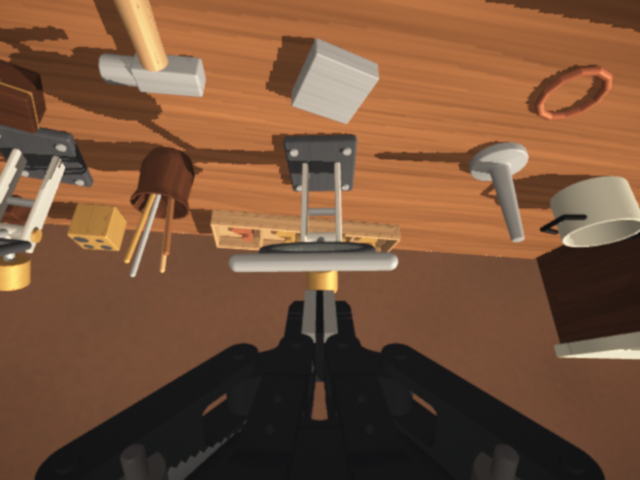

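View pics/s1.png

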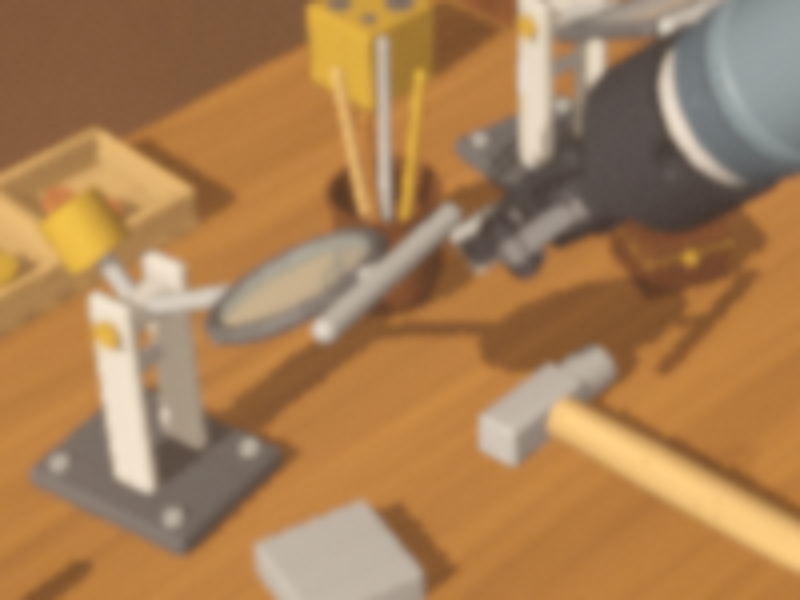

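The wrist picture shows the bar from (230,262) to (398,262), exactly where my measurement predicts. The side view shows the gripper in front of the bar and still too high. Joint 3 is at its limit (-1.02), so I'll fit the kinematics to find a reachable tilt.

```bash
cat >> h.py <<'E'
D=[((.37729,.08096,1.27433),(255.164,-515.335,248.32)),((.040758,-.211343,1.319),(399.544,110.673,300.119)),((-.41593,-1.01713,.156645),(448.1245,151.6667,261.473))]
A=[];B=[]
for (a,b,c),p in D:
    r=np.sqrt(p[0]**2+p[1]**2-63.2**2);w=a-b;pi_=a-b+c
    A+=[[np.sin(a),np.cos(w),np.cos(pi_),1,0],[np.cos(a),-np.sin(w),-np.sin(pi_),0,1]];B+=[r,p[2]]
A=np.array(A);B=np.array(B);M,res,rk,sv=np.linalg.lstsq(A,B,rcond=None)
from scipy.optimize import least_squares
def ik(p,pitch):
    r=np.sqrt(p[0]**2+p[1]**2-63.2**2)
    F=lambda q:[M[0]*np.sin(q[0])+M[1]*np.cos(q[0]-q[1])+M[2]*np.cos(pitch)+M[3]-r,M[0]*np.cos(q[0])-M[1]*np.sin(q[0]-q[1])-M[2]*np.sin(pitch)+M[4]-p[2]]
    s=least_squares(F,[-.2,-.8]);q=s.x;return np.r_[q,pitch-q[0]+q[1],s.cost].round(3)
E
python3 - <<'E'
from h import *
print(M.round(1),(A@M-B).round(1),sv)
for ex in(12,20,28,36):
  for th,dz,dx in((0,8,30),(0,8,17),(.2,8,17),(.45,8,17)):
    p,R=pose(th,dz,dx,ex);print(ex,th,dx,ik(p,.5+th+np.radians(ex)))
E
```

```text
[506.8 468.4 483.2 -63.7 395.2] [-0.5 -1.9  0.6  1.5 -0.1  0.3] [3.09306997 2.24619316 0.5673755  0.24104673 0.08669452]
12 0 30 [-0.106 -1.105 -0.289  0.   ]
12 0 17 [-0.121 -1.079 -0.248  0.   ]
12 0.2 17 [-0.153 -0.795  0.268  0.   ]
12 0.45 17 [ 0.012 -0.402  0.745  0.   ]
20 0 30 [-0.155 -0.964  0.04   0.   ]
20 0 17 [-0.153 -0.936  0.066  0.   ]
20 0.2 17 [-0.092 -0.64   0.501  0.   ]
20 0.45 17 [ 0.116 -0.233  0.95   0.   ]
28 0 30 [-0.131 -0.814  0.305  0.   ]
28 0 17 [-0.12  -0.786  0.323  0.   ]
28 0.2 17 [-0.005 -0.48   0.714  0.   ]
28 0.45 17 [ 0.232 -0.058  1.149  0.   ]
36 0 30 [-0.067 -0.66   0.535  0.   ]
36 0 17 [-0.05  -0.63   0.548  0.   ]
36 0.2 17 [ 0.098 -0.316  0.915  0.   ]
36 0.45 17 [0.359 0.125 1.344 0.   ]
```

```bash
python3 - <<'E'
from h import *
s=observe()
for dz,dx in((50,45),(30,45),(8,32),(8,20)):
    p,R=pose(0,dz,dx,24);print(p.round(1),ik(p,.5+np.radians(24)),row(p,R,s))
E
```

```text
[443.2 145.9 220.6] [-0.291 -0.922  0.289  0.   ] [-1.1000e-02  1.5500e-01 -7.0000e-03  2.9717e+01 -4.3900e+00  2.4242e+01]
[455.1 148.1 204.7] [-0.228 -0.924  0.223  0.   ] [-1.1000e-02  1.5500e-01 -7.0000e-03  3.2810e+01 -4.1850e+00  4.4001e+01]
[478.4 152.4 195.1] [-0.151 -0.894  0.175  0.   ] [-1.1000e-02  1.5500e-01 -7.0000e-03  2.3369e+01 -3.8560e+00  6.7744e+01]
[487.7 154.2 202.4] [-0.144 -0.868  0.195  0.   ] [-1.1000e-02  1.5500e-01 -7.0000e-03  1.1514e+01 -3.7610e+00  6.9599e+01]
```

Emit:
{"method": "jog_arm", "body": {"moves": [-0.01,0.08,-0.007,0,0,0,0,-0.01,0.155,-0.007,0,0,0,0,-0.01,0.155,-0.007,0,0,0,0]}}

```text
time_s: 4.55
ee_pos: [448.0, 151.1, 262.1]
orientation: [[-0.779, -0.181, 0.6], [-0.144, 0.983, 0.11], [-0.61, -0.001, -0.792]]
wrist_force: [0.8, 0.0, 0.4]
width: -0.1
gripper_force: 0.0
```

```bash
python3 - <<'E'
from h import *
s=observe();print(s["time_s"],s["ee_pos"],s["qpos"])
for dz,dx in((50,45),(30,45),(8,32),(8,20)):
    p,R=pose(0,dz,dx,24);print(p.round(1),row(p,R,s))
E
```

```text
4.55 [447.97299513 151.13855585 262.08858713] [ 0.19710204 -0.33658433 -0.85122989  0.39981234 -0.00957982  0.01161392]
[443.2 145.9 220.6] [-1.0000e-03  4.0000e-03 -1.0000e-03  2.9806e+01 -4.2700e+00  2.9366e+01]
[455.1 148.1 204.7] [-1.0000e-03  4.0000e-03 -1.0000e-03  2.9895e+01 -4.2470e+00  4.9366e+01]
[478.4 152.4 195.1] [-1.0000e-03  4.0000e-03 -1.0000e-03  1.6994e+01 -4.2140e+00  7.1424e+01]
[487.7 154.2 202.4] [-1.0000e-03  4.0000e-03 -1.0000e-03  4.9940e+00 -4.2060e+00  7.1477e+01]
```

Commanded and measured poses agree, so I'll go in under the bar.

Emit:
{"method": "jog_arm", "body": {"moves": [0,0,0,15,-2,15,0,0,0,0,30,-4,29,0,0,0,0,30,-4,49,0,0,0,0,24,-4,60,0,0,0,0,17,-4,71,0,0,0,0,17,-4,71,0]}}

```text
time_s: 5.15
ee_pos: [476.2, 152.4, 192.5]
orientation: [[-0.78, -0.181, 0.599], [-0.144, 0.983, 0.11], [-0.609, -0.001, -0.793]]
wrist_force: [-0.1, -0.2, 0.6]
width: -0.2
gripper_force: 0.0
```

```bash
python3 - <<'E'
from h import *
s=observe();print(s["time_s"],s["ee_pos"],s["qpos"],s["wrist_force"])
cv2.imwrite("pics/s2.png",cv2.resize(get_image("side")[200:350,200:400,::-1],None,fx=4,fy=4))
p,R=pose(0,8,17,24);print(row(p,R,s))
E
```

```text
5.15 [476.19446774 152.41101857 192.52719763] [ 1.83436039e-01 -1.89918202e-01 -9.56335713e-01  1.49433160e-01
 -1.04935449e-03  3.95844126e-04] [-0.07349461 -0.23568181  0.61439602]
[-1.0000e-03  3.0000e-03 -0.0000e+00 -1.8287e+01 -3.8800e-01 -7.2200e-01]
```

View pics/s2.png

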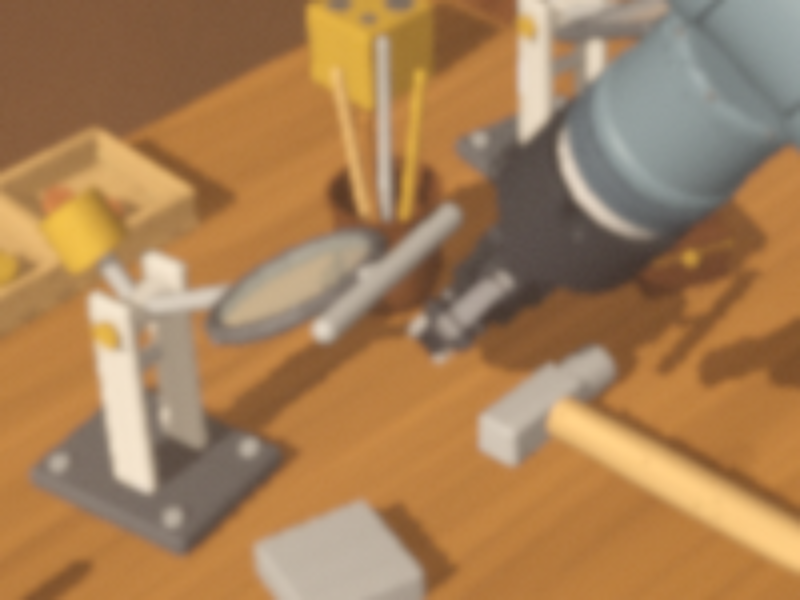

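The fingertips are in front of and just below the bar, and not touching it yet.

```bash
python3 - <<'E'
from h import *
s=observe()
for th in np.arange(0,.51,.025):
    p,R=pose(th,8,17,24-36*th);r=row(p,R,s);print(round(th,3),r[1].round(2),r[3:].round(1),ik(p,.5+th+np.radians(24-36*th))[:3])
E
```

```text
0.0 0.0 [-18.8  -0.5  -0.3] [-0.142 -0.861  0.199]
0.025 0.01 [-23.1  -0.5  -2.3] [-0.142 -0.842  0.228]
0.05 0.02 [-27.5  -0.5  -4.2] [-0.142 -0.823  0.256]
0.075 0.03 [-31.9  -0.5  -5.9] [-0.14  -0.803  0.284]
0.1 0.04 [-36.4  -0.5  -7.6] [-0.138 -0.783  0.31 ]
0.125 0.05 [-40.9  -0.5  -9.1] [-0.134 -0.763  0.336]
0.15 0.06 [-45.4  -0.5 -10.5] [-0.13  -0.743  0.362]
0.175 0.07 [-49.9  -0.5 -11.9] [-0.126 -0.723  0.387]
0.2 0.08 [-54.5  -0.5 -13.1] [-0.12  -0.702  0.411]
0.225 0.09 [-59.2  -0.5 -14.2] [-0.114 -0.682  0.435]
0.25 0.1 [-63.8  -0.5 -15.1] [-0.107 -0.661  0.458]
0.275 0.1 [-68.5  -0.5 -16. ] [-0.1   -0.64   0.482]
0.3 0.11 [-73.1  -0.5 -16.7] [-0.092 -0.619  0.504]
0.325 0.12 [-77.8  -0.5 -17.4] [-0.084 -0.597  0.526]
0.35 0.13 [-82.5  -0.5 -17.9] [-0.075 -0.576  0.548]
0.375 0.14 [-87.2  -0.5 -18.3] [-0.066 -0.554  0.57 ]
0.4 0.15 [-92.   -0.5 -18.6] [-0.056 -0.533  0.591]
0.425 0.16 [-96.7  -0.5 -18.7] [-0.046 -0.511  0.612]
0.45 0.17 [-101.4   -0.5  -18.8] [-0.036 -0.489  0.633]
0.475 0.18 [-106.1   -0.5  -18.7] [-0.025 -0.467  0.653]
0.5 0.19 [-110.8   -0.5  -18.5] [-0.014 -0.445  0.674]
```

Emit:
{"method": "jog_arm", "body": {"moves": [0,0,0,-5,0,0,0,0,0,0,-10,0,0,0,0,0,0,-14,0,0,0,0,0,0,-18.5,0,0,0,0,0.01,0,-23,0,-2.3,0,0,0.02,0,-27.5,0,-4.2,0,0,0.03,0,-32,0,-6,0,0,0.04,0,-36.4,0,-7.6,0]}}

```text
time_s: 6.0
ee_pos: [500.5, 157.1, 222.0]
orientation: [[-0.803, -0.182, 0.567], [-0.149, 0.983, 0.104], [-0.576, -0.0, -0.817]]
wrist_force: [0.2, 0.8, 0.0]
width: -0.1
gripper_force: 0.3
```

```bash
python3 - <<'E'
from h import *
s=observe();print(s["time_s"],s["ee_pos"],s["wrist_force"])
cv2.imwrite("pics/s3.png",cv2.resize(get_image("side")[200:350,200:400,::-1],None,fx=4,fy=4))
for th in np.arange(.1,.55,.025):
    p,R=pose(th,8,17,24-36*th);r=row(p,R,s);print(round(th,3),r[1].round(2),r[3:].round(1))
E
```

```text
6.0 [500.47692437 157.06152976 222.04149972] [0.16353932 0.81051232 0.00278027]
0.1 -0.0 [ 1.7 -0.5  0.5]
0.125 0.01 [-2.7 -0.5 -1.3]
0.15 0.02 [-7.2 -0.5 -2.9]
0.175 0.03 [-11.7  -0.5  -4.4]
0.2 0.04 [-16.2  -0.5  -5.8]
0.225 0.05 [-20.8  -0.5  -7. ]
0.25 0.06 [-25.4  -0.5  -8.2]
0.275 0.06 [-30.   -0.5  -9.2]
0.3 0.07 [-34.7  -0.5 -10.2]
0.325 0.08 [-39.3  -0.5 -11. ]
0.35 0.09 [-44.   -0.5 -11.7]
0.375 0.1 [-48.7  -0.5 -12.3]
0.4 0.11 [-53.4  -0.5 -12.7]
0.425 0.12 [-58.1  -0.5 -13.1]
0.45 0.13 [-62.8  -0.5 -13.3]
0.475 0.14 [-67.6  -0.5 -13.4]
0.5 0.15 [-72.3  -0.5 -13.4]
0.525 0.16 [-77.   -0.5 -13.3]
```

View pics/s3.png

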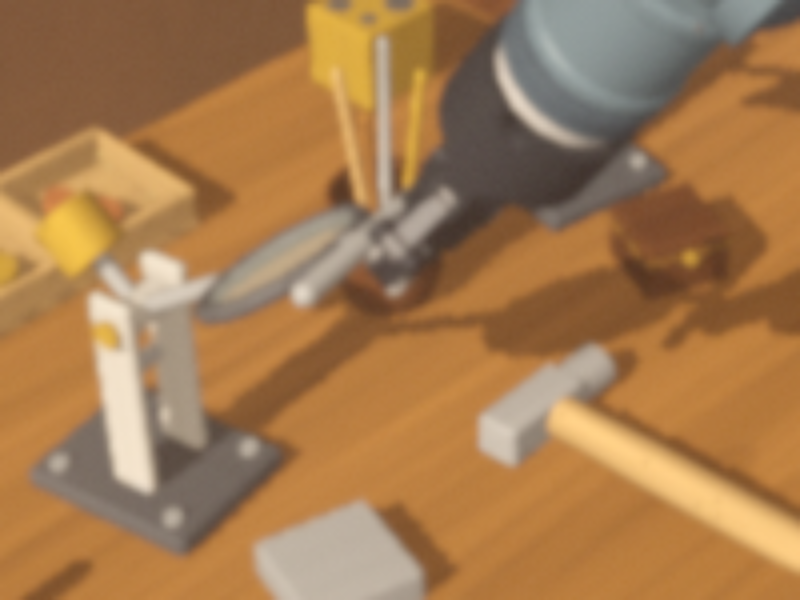

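The bar has risen with the finger, its left end going from (322,330) to (303,293). I'll carry on along the arc, slowing near the balance point.

Emit:
{"method": "jog_arm", "body": {"moves": [0,0.01,0,-2.7,0,-1.3,0,0,0.02,0,-7.2,0,-2.9,0,0,0.03,0,-11.7,0,-4.4,0,0,0.04,0,-16.2,0,-5.8,0,0,0.05,0,-20.8,0,-7,0,0,0.06,0,-25.4,0,-8.2,0,0,0.06,0,-30,0,-9.2,0,0,0.07,0,-34.7,0,-10.2,0,0,0.08,0,-39.3,0,-11,0,0,0.09,0,-44,0,-11.7,0,0,0.1,0,-48,0,-12.2,0,0,0.11,0,-51.5,0,-12.5,0,0,0.11,0,-55,0,-12.8,0,0,0.12,0,-58,0,-13,0,0,0.12,0,-61,0,-13.2,0,0,0.13,0,-64,0,-13.3,0,0,0.14,0,-67,0,-13.4,0,0,0.14,0,-70,0,-13.4,0,0,0.14,0,-70,0,-13.4,0,0,0.14,0,-70,0,-13.4,0]}}

```text
time_s: 8.05
ee_pos: [548.8, 166.0, 272.8]
orientation: [[-0.875, -0.182, 0.45], [-0.162, 0.983, 0.083], [-0.457, -0.001, -0.889]]
wrist_force: [-0.3, -0.4, -0.4]
width: 0.1
gripper_force: 0.0
```

```bash
python3 - <<'E'
from h import *
s=observe();print(s["time_s"],s["ee_pos"],s["wrist_force"],s["qpos"])
cv2.imwrite("pics/s4.png",cv2.resize(get_image("side")[180:330,200:400,::-1],None,fx=4,fy=4))
R=s["orientation"];print("back 120",R.T@(-120*f+0*up),"up40",R.T@(40*up))
E
```

```text
8.05 [548.76436073 166.00624232 272.77450087] [-0.31200352 -0.3530762  -0.35816855] [ 1.83546043e-01 -9.63203335e-03 -4.57978127e-01  6.47774894e-01
 -8.21079263e-04  4.23815342e-04]
back 120 [ 1.06732920e+02 -5.58913989e-02 -5.48459721e+01] up40 [-1.82819989e+01 -2.14638748e-02 -3.55776342e+01]
```

View pics/s4.png

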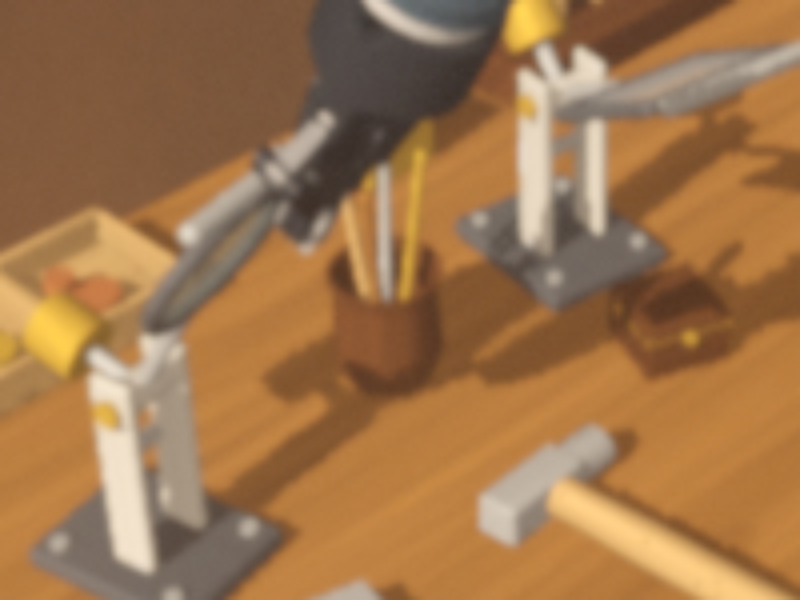

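The arm is raised and close to the finger. Next I'll work out its angle from the bar's left end at side pixel (247.5,239).

```bash
python3 - <<'E'
from h import *
for th in(0,.3,.4,.45,.5,.6,.9):
    b=hinge-185*np.cos(.5+th)*f+185*np.sin(.5+th)*up
    print(th,np.round(proj("side",b+54*yv)),np.round(proj("side",b-54*yv)))
E
```

```text
0 [279. 283.] [314. 253.]
0.3 [263. 257.] [299. 229.]
0.4 [257. 249.] [293. 221.]
0.45 [253. 246.] [290. 218.]
0.5 [250. 242.] [286. 214.]
0.6 [242. 235.] [279. 208.]
0.9 [220. 218.] [257. 193.]
```

It is at about 0.53, past balance. I'll back off a little and let it swing.

Emit:
{"method": "jog_arm", "body": {"moves": [0,0,0,4,0,-2,0,0,0,0,8,0,-4,0,0,0,0,8,0,-4,0,0,0,0,8,0,-4,0,0,0,0,8,0,-4,0,0,0,0,8,0,-4,0,0,0,0,8,0,-4,0,0,0,0,8,0,-4,0]}}

```text
time_s: 8.9
ee_pos: [540.1, 164.4, 272.7]
orientation: [[-0.875, -0.182, 0.45], [-0.162, 0.983, 0.083], [-0.457, -0.0, -0.889]]
wrist_force: [0.3, 0.3, 0.6]
width: 0.0
gripper_force: 0.0
```

```bash
python3 - <<'E'
from h import *
s=observe();print(s["time_s"],s["ee_pos"],s["wrist_force"])
cv2.imwrite("pics/s5.png",cv2.resize(get_image("side")[150:300,180:380,::-1],None,fx=4,fy=4))
R=s["orientation"];print("back 120",R.T@(-120*f),"up40",R.T@(40*up))
E
```

```text
8.9 [540.05446905 164.38299056 272.72531406] [0.31087797 0.25669037 0.5668499 ]
back 120 [ 1.06728293e+02 -6.04271493e-02 -5.48549714e+01] up40 [-1.82849994e+01 -1.99163317e-02 -3.55760931e+01]
```

View pics/s5.png

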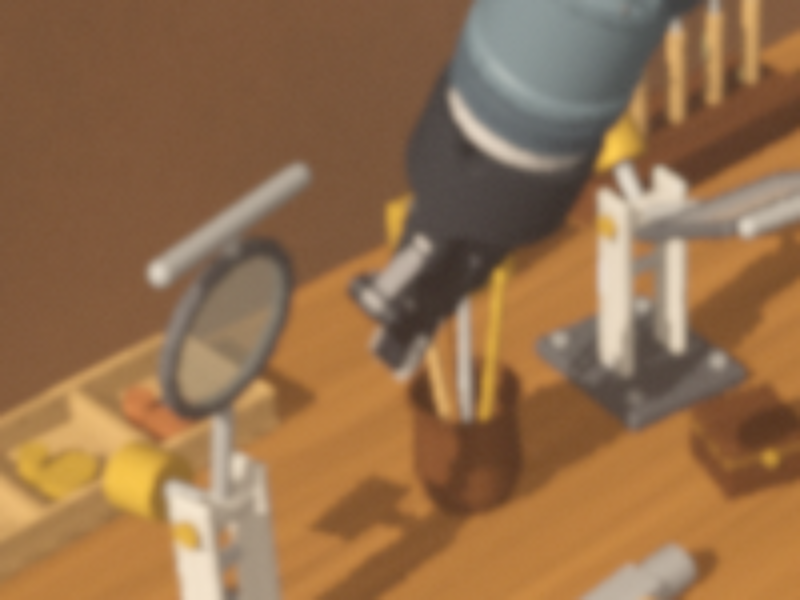

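The lens arm now stands raised by itself on its upper stop: its left bar end is at full-image (219,218), against (220,218) predicted for 0.9. I'll move clear.

Emit:
{"method": "jog_arm", "body": {"moves": [0,0,0,20,0,-15,0,0,0,0,40,0,-30,0,0,0,0,60,0,-45,0,0,0,0,80,0,-60,0,0,0,0,95,0,-75,0,0,0,0,95,0,-75,0,0,0,0,95,0,-75,0,0,0,0,95,0,-75,0]}}

```text
time_s: 9.75
ee_pos: [424.0, 142.9, 296.0]
orientation: [[-0.874, -0.182, 0.45], [-0.162, 0.983, 0.083], [-0.458, -0.001, -0.889]]
wrist_force: [0.3, 0.2, -0.5]
width: -0.3
gripper_force: 0.0
```

```bash
python3 - <<'E'
from h import *
s=observe();print(s["time_s"],s["ee_pos"],s["wrist_force"],s["joint_velocities"].round(3))
im=get_image("side")
print([(n,np.round(find_in("side",n)[0]["location"])) for n in("bench_block","hammer","tool_pot","lens_arm_handle") if find_in("side",n)])
print(close_job())
E
```

```text
9.75 [424.00558401 142.89876489 296.0342727 ] [ 0.28584761  0.24613803 -0.46637323] [0.    0.011 0.    0.003 0.001 0.002]
[('bench_block', array([284., 346.])), ('hammer', array([354., 310.])), ('tool_pot', array([296., 250.])), ('lens_arm_handle', array([232., 237.]))]
the job is handed in; nothing more can be done
None
```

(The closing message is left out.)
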